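# Top up the bottle crate

### The arm

A 7-joint arm with a two-finger parallel gripper is mounted at the origin on the work surface. World frame = base frame: x ahead of the robot, y to its left, z up, the work surface at z = 0. Lengths are in mm, angles in rad, forces in N, time in s.
With the tool pointing down it reaches from about 400 to 750 mm from the base axis. Payload 19.5 kg.
Tool frame: the origin (TCP) lies at the very end of the fingers, on their centre line; the grasp point (between the pads) lies 19 mm behind it; z points along the fingers, x is the direction in which the jaws open and shut, and the axes are right-handed (so a half turn about z gives the same grasp; the last joint's range is limited). The gripper opens to 85 mm and grips with 20 to 120 N. Pads are 22 mm wide; open, the fingers measure 114 mm over their backs; the gripper's body (76 mm by 85 mm) begins 54 mm behind the grasp point. The pads swing forward as they close: fully open they stand 13 mm farther back than shut.
Start: joints at [-1.299, 0.707, -0.028, 1.485, 0.022, 0.951, -0.075], TCP at [177.476, 546.898, 231.268] pointing down, gripper open.
Joint ranges: [-2.71, 2.71], [-0.32, 2.16], [-1.57, 1.52], [0, 2.45], [-1.46, 4.6], [0, 2.02], [-2.83, 2.83]. Speed limits (rad/s): [1.89, 1.89, 2.57, 2.57, 3.01, 3.01, 3.01].

### API

Orientations are given as a rotation vector (axis times angle).
In Python, from workcell import * gives the robot as it stands. Calls block until the motion is done:
- move_ptp(position, orientation): joint-space move of the TCP to a pose.
- move_straight(position, max_speed=150, ori=None): straight line of the TCP; ori=None keeps the orientation; max_speed is the mean speed in mm/s.
- move_j(angles): joint-space move.
- gripper_to(opening): opening from 0.0 (shut) to 1.0 (fully open); the grip force is fixed at half the most; returns when the fingers have stopped.
- dwell(seconds).
- ik(position, orientation): joint angles nearest the present ones, or None.
- read_state(): the state.
- snapshot(name): name is "scene" or "top"; returns a dict with "frame" (384x512x3 uint8, red, green, blue), "fx", "fy", "cx", "cy" (pixels), "dist" ([k1, k2, p1, p2, k3] as OpenCV has them; the pictures are not rectified), "extrinsics" (4x4, takes a point from world to camera coordinates). Camera axes: x right, y up, looking along -z (the intrinsics and any distortion apply to the point x, -y, -z); pixel columns grow to the right and rows downward; lengths in mm; the calibration is good to about 2 mm. A picture is of the moment at which its call begins. There is no depth.
A pose or a line that the arm cannot do raises PlanningError and nothing moves.
- hand_in(): hands the job in, once; it reports no verdict.
The state is a dict: "time": time; "joint_positions": joint angles; "joint_velocities": joint speeds; "joint_efforts": joint torques, N m; "tcp_pos": TCP position; "tcp_rot": TCP orientation; "contact_force": force on the tool from outside, world axes, zero at the start; "moment": the same for the moment, N m; "width": opening from 0.0 (shut) to 1.0 (fully open).
Only numpy, scipy, OpenCV 4.12 (cv2) and the standard library are available. Lean on these libraries where they do the work, as an engineer would, in place of code of your own. Each camera call takes 0.05 s, during which the arm holds its last target.

### The job

Fill the empty cells of the blue bottle crate with the blue-capped spare bottles from the white sloping holder, one standing upright in each empty cell. They are glass and the pads in the empty cells differ in thickness, so lower each one until you feel it come to rest and only then let go: never drop it in or press it down hard. Leave the red-capped bottle in the holder, and do not disturb the bottles already in the crate or the other things on the bench.

Things in the scene. Friction and masses are not known exactly. Their poses are not given: they have to be found in the camera images.
- crate: Fixed blue crate, 137 (x) by 203 (y) by 72 mm high, origin under its centre. 2 (x) by 3 (y) square cells, pitch 66, clear width 61, bare floor 22 mm above the bench. Four cells hold a bottle on the bare floor. Each empty one has a fixed soft black rubber pad of unknown thickness, top 24 to 52 mm above the bench, different in each: feel for it.
- holder: Fixed white sloping holder, 130 (x) by 225 (y) mm, 90 mm high, origin on the bench, mid-width, 45 mm in from its +x edge. Three troughs side by side along y, pitch 75, each with a bottle, foot on a stop, axis leaning 35 degrees from vertical, cap up and to the holder's +x side (away from the robot). Only the lower 62 mm lie in the trough, which is open above: a bottle comes out straight up.
- cell0 (a point): Centre of one cell of the crate, at rim height (72 mm above the bench, 50 mm above the bare cell floor). May be empty or occupied. Axes as the crate's.
- cell1 (a point): Centre of one cell of the crate, at rim height (72 mm above the bench, 50 mm above the bare cell floor). May be empty or occupied. Axes as the crate's.
- cell2 (a point): Centre of one cell of the crate, at rim height (72 mm above the bench, 50 mm above the bare cell floor). May be empty or occupied. Axes as the crate's.
- cell3 (a point): Centre of one cell of the crate, at rim height (72 mm above the bench, 50 mm above the bare cell floor). May be empty or occupied. Axes as the crate's.
- cell4 (a point): Centre of one cell of the crate, at rim height (72 mm above the bench, 50 mm above the bare cell floor). May be empty or occupied. Axes as the crate's.
- cell5 (a point): Centre of one cell of the crate, at rim height (72 mm above the bench, 50 mm above the bare cell floor). May be empty or occupied. Axes as the crate's.
- spare0_mid (a point): Spare bottle: amber glass, 110 mm tall, body 50 mm across up to 64 mm, shoulder slopes in to 80 mm, blue cap 30 mm across from 84 to 110 mm above the foot; 130 to 230 g. Point on the axis half-way up (55 mm above the foot), z axis from foot to cap. At the start it lies in any slot of the sloping holder.
- spare1_mid (a point): Spare bottle: amber glass, 110 mm tall, body 50 mm across up to 64 mm, shoulder slopes in to 80 mm, blue cap 30 mm across from 84 to 110 mm above the foot; 130 to 230 g. Point on the axis half-way up (55 mm above the foot), z axis from foot to cap. At the start it lies in any slot of the sloping holder.
- reject_mid (a point): Rejected bottle: amber glass, 110 mm tall, body 50 mm across up to 64 mm, shoulder slopes in to 80 mm, RED cap 30 mm across from 84 to 110 mm above the foot; 130 to 230 g. Point on the axis half-way up (55 mm above the foot), z axis from foot to cap. It lies in any slot of the sloping holder, among the spares, and stays there.
- stock0_mid (a point): Bottle already standing in a cell of the crate: amber glass, 110 mm tall, body 50 mm across up to 64 mm, shoulder slopes in to 80 mm, blue cap 30 mm across from 84 to 110 mm above the foot; 130 to 230 g. Point on the axis half-way up (55 mm above the foot), z axis from foot to cap. It stays in its cell.
- stock1_mid (a point): Bottle already standing in a cell of the crate: amber glass, 110 mm tall, body 50 mm across up to 64 mm, shoulder slopes in to 80 mm, blue cap 30 mm across from 84 to 110 mm above the foot; 130 to 230 g. Point on the axis half-way up (55 mm above the foot), z axis from foot to cap. It stays in its cell.
- stock2_mid (a point): Bottle already standing in a cell of the crate: amber glass, 110 mm tall, body 50 mm across up to 64 mm, shoulder slopes in to 80 mm, blue cap 30 mm across from 84 to 110 mm above the foot; 130 to 230 g. Point on the axis half-way up (55 mm above the foot), z axis from foot to cap. It stays in its cell.
- stock3_mid (a point): Bottle already standing in a cell of the crate: amber glass, 110 mm tall, body 50 mm across up to 64 mm, shoulder slopes in to 80 mm, blue cap 30 mm across from 84 to 110 mm above the foot; 130 to 230 g. Point on the axis half-way up (55 mm above the foot), z axis from foot to cap. It stays in its cell.
- beaker_mid (a point): Bystander: empty glass beaker, 72 mm in diameter, 95 mm tall; point at its centre.
- washbottle_mid (a point): Bystander: white wash bottle with red cap and spout, 60 mm in diameter, 180 mm tall; point on its axis 70 mm up.
- timer_mid (a point): Bystander: flat white bench timer, 60 x 70 x 22 mm; point at its centre.
Things that resemble listed ones, but are neither listed nor needed, are in the scene too. Leave any green or purple look-alike of the part that bears spare1_mid alone.

How it is judged (in metres and radians):
On the way:
1. a first spare bottle stands in an empty cell of the crate, let go (((((horizontal distance between spare0_mid and cell0 below 0.015 m or horizontal distance between spare0_mid and cell1 below 0.015 m or horizontal distance between spare0_mid and cell2 below 0.015 m or horizontal distance between spare0_mid and cell3 below 0.015 m or horizontal distance between spare0_mid and cell4 below 0.015 m or horizontal distance between spare0_mid and cell5 below 0.015 m) and angle between spare0_mid's own z axis and vertical below 0.1 rad and z of spare0_mid in the frame of crate between 0.07 and 0.112 m) and contact force between spare0 and the fingers below 0.2 N and linear speed of spare0 below 0.02 m/s) or (((horizontal distance between spare1_mid and cell0 below 0.015 m or horizontal distance between spare1_mid and cell1 below 0.015 m or horizontal distance between spare1_mid and cell2 below 0.015 m or horizontal distance between spare1_mid and cell3 below 0.015 m or horizontal distance between spare1_mid and cell4 below 0.015 m or horizontal distance between spare1_mid and cell5 below 0.015 m) and angle between spare1_mid's own z axis and vertical below 0.1 rad and z of spare1_mid in the frame of crate between 0.07 and 0.112 m) and contact force between spare1 and the fingers below 0.2 N and linear speed of spare1 below 0.02 m/s))), for 0.2 s.
At the end, for the whole second after the job is handed in: Each formerly empty cell has a blue-capped spare standing in it, upright (0.1 rad), within 15 mm of its centre, on its pad, let go and at rest. Moved at most: bottles already in the crate 20 mm, red-capped bottle 15 mm, beaker, wash bottle and timer 30 mm ((horizontal distance between spare0_mid and cell0 below 0.015 m or horizontal distance between spare0_mid and cell1 below 0.015 m or horizontal distance between spare0_mid and cell2 below 0.015 m or horizontal distance between spare0_mid and cell3 below 0.015 m or horizontal distance between spare0_mid and cell4 below 0.015 m or horizontal distance between spare0_mid and cell5 below 0.015 m) and angle between each of spare0_mid, spare1_mid's own z axis and vertical below 0.1 rad and z of spare0_mid in the frame of crate between 0.07 and 0.112 m and contact force between each of spare0, spare1 and the fingers below 0.2 N and linear speed of each of spare0, spare1 below 0.02 m/s and (horizontal distance between spare1_mid and cell0 below 0.015 m or horizontal distance between spare1_mid and cell1 below 0.015 m or horizontal distance between spare1_mid and cell2 below 0.015 m or horizontal distance between spare1_mid and cell3 below 0.015 m or horizontal distance between spare1_mid and cell4 below 0.015 m or horizontal distance between spare1_mid and cell5 below 0.015 m) and z of spare1_mid in the frame of crate between 0.07 and 0.112 m and distance of each of stock0_mid, stock1_mid, stock2_mid, stock3_mid from where it was at the start of the episode below 0.02 m and distance of reject_mid from where it was at the start of the episode below 0.015 m and distance of each of beaker_mid, washbottle_mid, timer_mid from where it was at the start of the episode below 0.03 m); the robot touches nothing.
It fails at once if a spare bottle is dropped or plunged into the crate: with its foot below the rim it falls unheld faster than 0.2 m/s (about 2 mm of free fall) or moves faster than 0.4 m/s ((x of spare0_mid in the frame of crate between -0.07 and 0.07 m and y of spare0_mid in the frame of crate between -0.1 and 0.1 m and z of spare0_mid in the frame of crate below 0.122 m and (linear speed of spare0 above 0.4 m/s or (linear speed of spare0 above 0.2 m/s and contact force between spare0 and the fingers below 2 N))) or (x of spare1_mid in the frame of crate between -0.07 and 0.07 m and y of spare1_mid in the frame of crate between -0.1 and 0.1 m and z of spare1_mid in the frame of crate below 0.122 m and (linear speed of spare1 above 0.4 m/s or (linear speed of spare1 above 0.2 m/s and contact force between spare1 and the fingers below 2 N)))).
It fails at once if a spare bottle is pressed against the crate or a pad with more than 50 N ((contact force between spare0 and pad0 above 50 N or contact force between spare0 and pad1 above 50 N or contact force between spare0 and crate above 50 N) or (contact force between spare1 and pad0 above 50 N or contact force between spare1 and pad1 above 50 N or contact force between spare1 and crate above 50 N)).
It fails at once if a bottle already in the crate is moved more than 20 mm (distance of any of stock0_mid, stock1_mid, stock2_mid, stock3_mid from where it was at the start of the episode above 0.02 m).
It fails at once if the red-capped bottle is moved more than 15 mm (distance of reject_mid from where it was at the start of the episode above 0.015 m).
It fails at once if the beaker, wash bottle or timer is moved more than 30 mm (distance of any of beaker_mid, washbottle_mid, timer_mid from where it was at the start of the episode above 0.03 m).
It also fails if it takes over 72 s, if anything falls off the work surface, if the arm or the gripper's body presses on something with over 40 N, if the wrist force passes 120 N, or if a joint passes its speed limit or range.

## Working session

There is one attempt and no reset: what is moved stays moved. The work goes in short steps, each a Python script; the robot and the scene stay as the last script left them, time stands still between calls to the robot, and variables do not carry over. Pictures are saved under pics/ and viewed, and the job is handed in when it is done.

```bash
ls; mkdir -p pics; python3 - <<'E'
from workcell import *
import cv2,numpy as np,json
for n in("scene","top"):
    s=snapshot(n); cv2.imwrite(f"pics/{n}0.png",cv2.resize(s["frame"][:,:,::-1],(800,600),interpolation=cv2.INTER_CUBIC))
    np.save(f"pics/{n}0.npy",s,allow_pickle=True)
    print(n,s["fx"],s["fy"],s["cx"],s["cy"],s["dist"],np.round(s["extrinsics"],3).tolist())
st=read_state();print(st)
E
```

```text
pics
scene 371.9263277587458 371.9263277587458 263.8160667905752 193.8546695642908 [0.01536346 0.         0.         0.         0.        ] [[-0.578, 0.816, 0.012, 391.862], [-0.485, -0.355, 0.799, 189.511], [0.656, 0.456, 0.601, -1461.209], [0.0, 0.0, 0.0, 1.0]]
top 411.8961494146552 411.8961494146552 256.5821341704207 188.83758145356668 [0.02207357 0.         0.         0.         0.        ] [[0.022, -1.0, 0.001, -70.199], [0.984, 0.022, 0.179, -579.411], [-0.179, -0.003, 0.984, -1231.697], [0.0, 0.0, 0.0, 1.0]]
{'time': 0.1, 'joint_positions': array([-1.29872095,  0.70703342, -0.02758876,  1.48490857,  0.02202329,
        0.95085079, -0.07547981]), 'joint_velocities': array([ 7.38672235e-04, -1.31680033e-03,  7.36090764e-04, -1.96641990e-03,
       -3.27939004e-05,  6.07481490e-04,  2.87752979e-04]), 'joint_efforts': array([ 3.45403801e-03, -8.84269595e+01,  1.23768702e+00, -2.36447740e+01,
        1.72702357e-02,  5.06129436e-03,  7.14184807e-06]), 'tcp_pos': array([177.42902986, 546.7289244 , 230.88896032]), 'tcp_rot': array([ 2.54077169e+00,  1.84674476e+00, -1.08115144e-03]), 'contact_force': array([-0.02104601,  0.18261033, -1.07182111]), 'moment': array([-0.03016225, -0.0263381 ,  0.04772773]), 'width': 1.0059910236712901}
```

View pics/scene0.png

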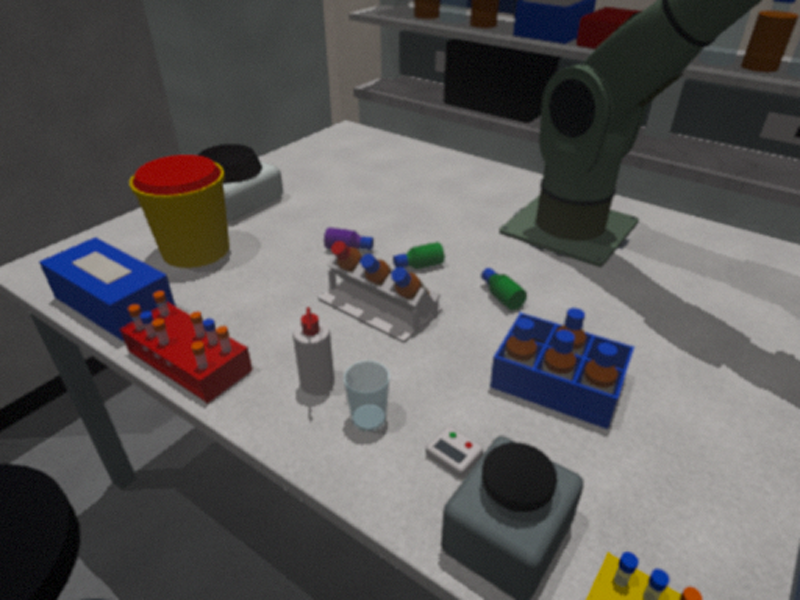

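View pics/top0.png

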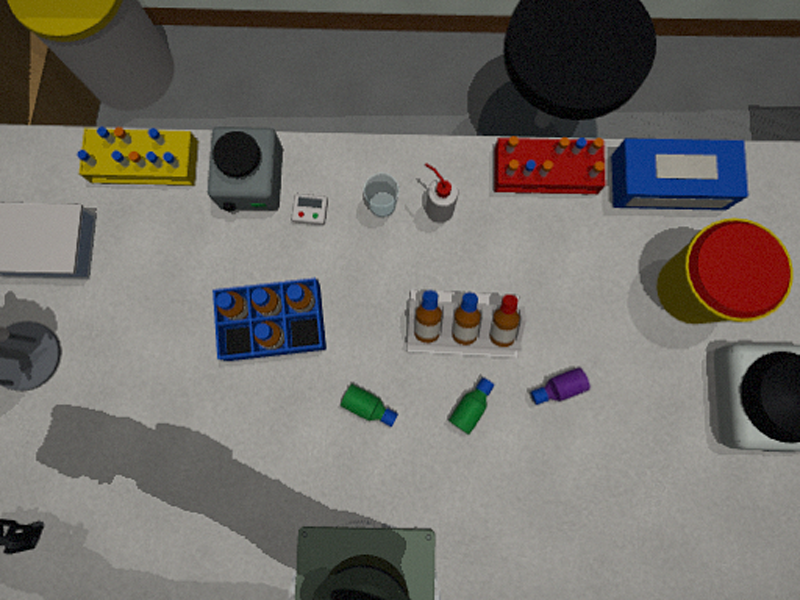

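Top view (800x600): the crate's two empty near-row cells are at (237,338) and (304,332). The holder has blue caps at (430,299) and (469,301) and a red cap at (510,304). Next I enlarge for measuring.

```bash
python3 - <<'E'
import cv2,numpy as np
s=np.load("pics/top0.npy",allow_pickle=True).item();f=s["frame"][:,:,::-1]
def crop(n,u0,v0,w,h,k):
    c=cv2.resize(f[v0:v0+h,u0:u0+w],None,fx=k,fy=k,interpolation=cv2.INTER_CUBIC)
    c=cv2.convertScaleAbs(c,alpha=1.5)
    for i in range(0,w,10):
        cv2.line(c,(i*k,0),(i*k,6),(255,255,255),1); cv2.putText(c,str(u0+i),(i*k,16),0,.35,(0,0,255),1)
    for i in range(0,h,10):
        cv2.line(c,(0,i*k),(6,i*k),(255,255,255),1); cv2.putText(c,str(v0+i),(8,i*k+4),0,.35,(0,0,255),1)
    cv2.imwrite(n,c)
crop("pics/crate.png",130,172,84,64,9)
crop("pics/holder.png",252,178,90,56,8)
E
```

```text
(no output)
```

View pics/crate.png

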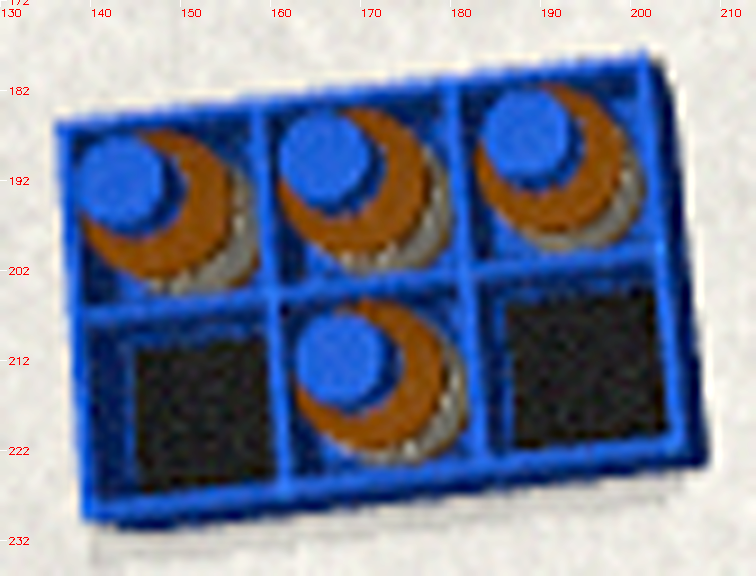

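View pics/holder.png

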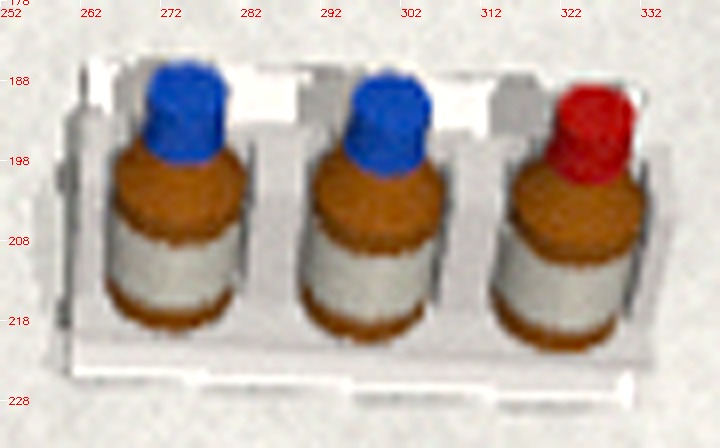

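Candidates:
- Blue-capped amber bottles in the holder at native top pixels (274,190) and (300,193). These are the ones I want.
- Red-capped reject at (325,195).
- Green look-alikes at 800-px (365,405) and (470,405).
- Purple look-alike at (560,387).
- Stock bottles in the crate.

The crop confirms the left and middle holder bottles. Next, scene crops for triangulation.

```bash
python3 - <<'E'
import cv2,numpy as np
s=np.load("pics/scene0.npy",allow_pickle=True).item();f=s["frame"][:,:,::-1]
def crop(n,u0,v0,w,h,k):
    c=cv2.resize(f[v0:v0+h,u0:u0+w],None,fx=k,fy=k,interpolation=cv2.INTER_CUBIC)
    c=cv2.convertScaleAbs(c,alpha=1.6)
    cv2.imwrite(n,c)
crop("pics/crate_s.png",310,192,100,84,8)
crop("pics/holder_s.png",200,150,86,70,9)
E
```

```text
(no output)
```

View pics/crate_s.png

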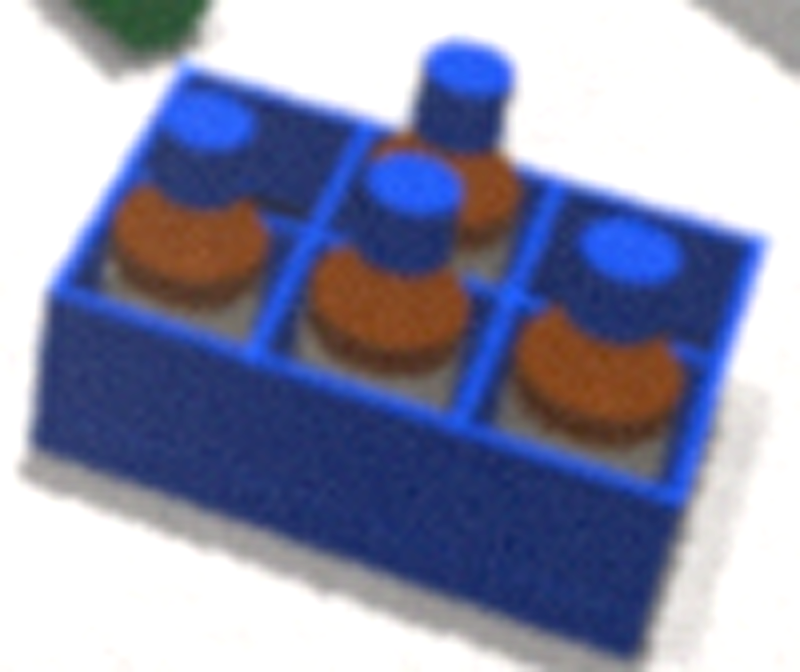

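View pics/holder_s.png

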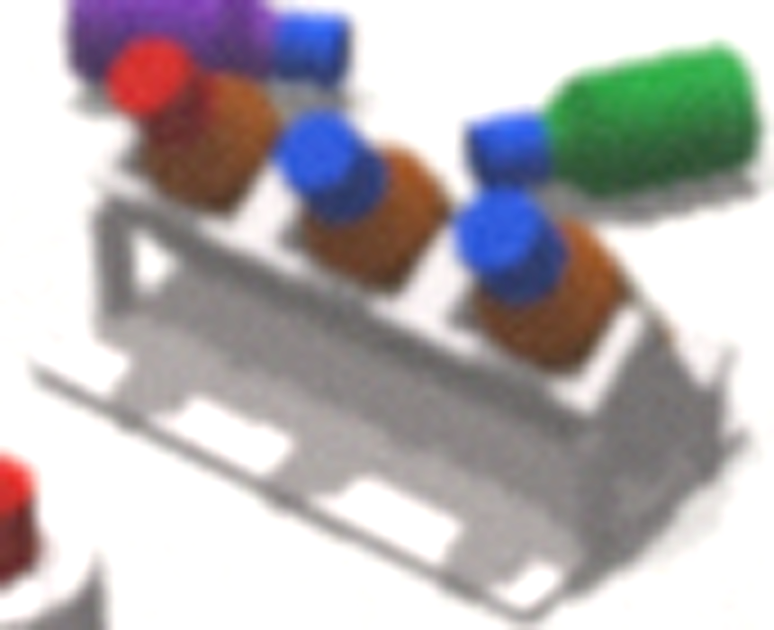

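```bash
cat > h.py <<'E'
import cv2,numpy as np
from scipy.optimize import least_squares
S={n:np.load(f"pics/{n}0.npy",allow_pickle=True).item() for n in("scene","top")}
F=np.diag([1,-1,-1.])
def proj(s,P):
    P=np.asarray(P,float).reshape(-1,3);E=s["extrinsics"]
    R=F@E[:3,:3];t=F@E[:3,3]
    K=np.array([[s["fx"],0,s["cx"]],[0,s["fy"],s["cy"]],[0,0,1.]])
    return cv2.projectPoints(P,cv2.Rodrigues(R)[0],t,K,np.array(s["dist"],float))[0].reshape(-1,2)
def c2p(xy,k,u0,v0):
    return (np.asarray(xy,float)+.5)/k+[u0-.5,v0-.5]
def crate(p,L):
    L=np.asarray(L,float);c,s=np.cos(p[2]),np.sin(p[2])
    return np.c_[p[0]+c*L[:,0]-s*L[:,1],p[1]+s*L[:,0]+c*L[:,1],L[:,2]]
# profile of bottle
PROF=[(0,25),(64,25),(80,14),(84,15),(110,15)]
def axis(yaw,lean=np.radians(35)): return np.array([np.sin(lean)*np.cos(yaw),np.sin(lean)*np.sin(yaw),np.cos(lean)])
def rings(foot,a):
    a=a/np.linalg.norm(a);e=np.cross(a,[0,1.,0]);e/=np.linalg.norm(e);g=np.cross(a,e);th=np.linspace(0,2*np.pi,25)
    return [foot+h*a+r*(np.cos(th)[:,None]*e+np.sin(th)[:,None]*g) for h,r in PROF]
E
cat > fit.py <<'E'
from h import *
hx,hy=68.5,101.5
Lc=np.array([[hx,hy,72],[hx,-hy,72],[-hx,-hy,72],[-hx,hy,72]])
ct=c2p([(57,123),(650,55),(687,455),(87,518)],9,130,172)
cs=c2p([(683,500),(52,287),(183,65),(768,238)],8,310,192)
fs={}
for nm,use in(("both",(1,1)),("top",(1,0)),("scene",(0,1))):
    r=least_squares(lambda p:np.r_[use[0]*(proj(S["top"],crate(p,Lc))-ct).ravel(),use[1]*(proj(S["scene"],crate(p,Lc))-cs).ravel()],[600,150,0.])
    print(nm,r.x,np.round(r.fun,2)); fs[nm]=r.x
tc=c2p([(187,90),(390,102),(595,115)],8,252,178)
sc=c2p([(497,235),(322,150),(150,77)],9,200,150)
caps=[]
for a,b in zip(tc,sc):
    r=least_squares(lambda p:np.r_[(proj(S["top"],p)-a).ravel(),(proj(S["scene"],p)-b).ravel()],[600,-100,120.])
    caps.append(r.x);print(r.x,np.round(r.fun,2))
caps=np.array(caps);d=caps[0]-caps[2];print("pitch",np.linalg.norm(d)/2,"yaw",np.arctan2(-d[0],d[1]))
E
python3 fit.py
```

```text
both [5.25833284e+02 2.03971242e+02 1.39635223e-01] [-0.38  0.23 -0.25  0.21 -0.13 -0.16 -0.76  0.79 -0.37  0.53 -0.95  0.26
 -0.05 -0.44 -0.24  0.02]
top [5.26686738e+02 2.02861300e+02 1.35809164e-01] [ 0.08 -0.17  0.22  0.06  0.18 -0.3  -0.47  0.39 -0.    0.   -0.    0.
 -0.   -0.   -0.    0.  ]
scene [5.24661666e+02 2.04605504e+02 1.43910708e-01] [-0.    0.   -0.    0.   -0.    0.   -0.    0.    0.22  0.28 -0.47  0.25
  0.18 -0.51  0.06 -0.25]
[ 568.80418027 -111.13478008  124.06377998] [-0.13  0.08 -0.15 -0.02]
[ 565.45299291 -185.31964877  126.16156235] [-0.19  0.13 -0.23 -0.04]
[ 562.90270426 -261.15983921  125.12387514] [ 0.02 -0.01  0.02  0.  ]
pitch 75.07241435315461 yaw -0.039316331210887644
```

```bash
cat >> h.py <<'E'
HY=-0.0393
YV=np.array([-np.sin(HY),np.cos(HY),0]);A=axis(HY)
CAP=[np.array([565.72,-185.87,125.1])+k*75*YV for k in(1,0,-1)]
CR=np.array([525.83,203.97,0.1396])
CELL={(i,j):crate(CR,[[i*33,j*66,72]])[0] for i in(-1,1) for j in(-1,0,1)}
def overlay(fr,s,items,crop,k,name,al=1.5):
    u0,v0,w,h=crop
    c=cv2.resize(fr[v0:v0+h,u0:u0+w,::-1],None,fx=k,fy=k,interpolation=cv2.INTER_CUBIC)
    c=cv2.convertScaleAbs(c,alpha=al)
    for P,col in items:
        q=(proj(s,P)-[u0-.5,v0-.5])*k-.5
        cv2.polylines(c,[np.round(q).astype(np.int32)],False,col,1)
    cv2.imwrite(name,c);return c
E
python3 - <<'E'
from h import *
it=[]
for c in CAP: it+=[(R,(0,255,0)) for R in rings(c-110*A,A)]
for i in(-1,1):
  for j in(-1,0,1):
    if(i,j) not in((-1,-1),(-1,1)):
        p=CELL[i,j].copy();p[2]=22;it+=[(R,(0,255,0)) for R in rings(p,np.array([0,0,1.]))]
    q=np.array([[-30.5,-30.5,72],[30.5,-30.5,72],[30.5,30.5,72],[-30.5,30.5,72],[-30.5,-30.5,72]])+[i*33,j*66,0]
    it.append((crate(CR,q),(0,0,255)))
for n,cs in(("top",((130,172,84,64),(252,178,90,56))),("scene",((310,192,100,84),(200,150,86,70)))):
  a,b=[overlay(S[n]["frame"],S[n],it,c,6 if n=="scene" else 6,f"pics/x.png") for c in cs]
  h=max(a.shape[0],b.shape[0]);a,b=[cv2.copyMakeBorder(v,0,h-v.shape[0],0,0,0) for v in(a,b)]
  m=np.hstack([a,b]);m=cv2.resize(m,None,fx=.76,fy=.76) if m.shape[1]>800 else m
  print(m.shape);cv2.imwrite(f"pics/ov_{n}.png",m)
E
```

```text
(292, 793, 3)
(383, 848, 3)
```

```bash
cat > r.py <<'E'
from h import *
from scipy.spatial.transform import Rotation as Rn
UP=np.array([0,0,1.])
def ori(a,jaw,flip=1):
    z=-a/np.linalg.norm(a);x=jaw-z*(z@jaw);x*=flip/np.linalg.norm(x);y=np.cross(z,x)
    return Rn.from_matrix(np.c_[x,y,z]).as_rotvec()
E
python3 - <<'E'
from workcell import *
from r import *
for b in(0,1):
  for lean in(35,25,15,0):
    a=axis(HY,np.radians(lean))
    tip=CAP[b]-31*A   # point on bottle
    for fl in(1,-1):
      q=ik(CAP[b]-12*A-19*a,ori(a,YV,fl)); q2=ik(CAP[b]-12*A-19*a+120*A,ori(a,YV,fl)); 
      print(b,lean,fl,None if q is None else np.round(q,2),q2 is not None)
for cell in((-1,1),(-1,-1)):
  for rel in(0,10,20,35):
   for ang in (0,45,90):
    for fl in(1,-1):
      y=np.radians(ang);jaw=np.array([-np.sin(y),np.cos(y),0]);
      a=Rn.from_rotvec(-np.radians(rel)*jaw).apply(UP)
      p=CELL[cell].copy();p[2]=38+78
      print(cell,rel,ang,fl,[None if (q:=ik(p+[0,0,d],ori(a,jaw,fl))) is None else np.round(q,2).tolist() for d in(0,)])
E
```

```text
0 35 1 [ 0.21  1.21 -0.29  0.89  0.26  1.68  1.49] False
0 35 -1 [-0.08  1.3   0.73  0.91 -0.5   1.71 -1.13] False
0 25 1 [ 0.24  1.1  -0.32  1.12  0.28  1.4   1.45] True
0 25 -1 [-0.12  1.19  0.7   1.14 -0.52  1.44 -1.07] True
0 15 1 [ 0.28  1.01 -0.36  1.33  0.34  1.12  1.38] True
0 15 -1 [-0.15  1.1   0.68  1.35 -0.58  1.17 -0.99] True
0 0 1 [ 0.34  0.91 -0.39  1.63  0.49  0.7   1.23] True
0 0 -1 [-0.11  0.95  0.51  1.65 -0.65  0.72 -0.88] True
1 35 1 [ 0.29  1.24 -0.28  0.81  0.31  1.74  1.6 ] False
1 35 -1 [ 0.03  1.32  0.74  0.82 -0.47  1.74 -1.05] False
1 25 1 [ 0.35  1.13 -0.33  1.05  0.34  1.45  1.54] True
1 25 -1 [-0.01  1.21  0.72  1.07 -0.5   1.46 -0.99] True
1 15 1 [ 0.39  1.03 -0.36  1.27  0.37  1.17  1.49] True
1 15 -1 [-0.02  1.12  0.68  1.29 -0.55  1.19 -0.91] True
1 0 1 [ 0.47  0.93 -0.41  1.57  0.49  0.75  1.37] True
1 0 -1 [ 0.05  0.96  0.46  1.58 -0.57  0.74 -0.84] True
(-1, 1) 0 0 1 [[-0.47, 0.83, -0.16, 1.7, 0.2, 0.62, 0.82]]
(-1, 1) 0 0 -1 [[-0.85, 0.92, 0.59, 1.71, -0.71, 0.74, -1.46]]
(-1, 1) 0 45 1 [[-0.37, 0.85, -0.37, 1.7, 0.45, 0.68, 1.38]]
(-1, 1) 0 45 
[... 2120 characters left out ...]
37]]
(-1, -1) 20 0 -1 [[-0.38, 0.76, -0.03, 2.18, 2.22, 0.2, 2.11]]
(-1, -1) 20 45 1 [[0.27, 0.91, -0.91, 2.12, 1.6, 0.5, 0.56]]
(-1, -1) 20 45 -1 [[0.42, 1.12, -1.35, 2.12, 1.58, 0.94, -2.53]]
(-1, -1) 20 90 1 [[0.4, 1.02, -1.06, 1.87, 0.9, 0.67, 2.1]]
(-1, -1) 20 90 -1 [[0.04, 0.83, -0.3, 1.88, -0.32, 0.42, 0.14]]
(-1, -1) 35 0 1 [[0.12, 1.18, -1.35, 2.41, 1.94, 1.54, -0.76]]
(-1, -1) 35 0 -1 [[-0.12, 0.92, -0.69, 2.42, 2.22, 1.03, 2.03]]
(-1, -1) 35 45 1 [[0.51, 1.19, -1.34, 2.33, 2.08, 0.88, 0.26]]
(-1, -1) 35 45 -1 [[0.26, 0.92, -0.69, 2.33, 2.85, 0.5, 2.58]]
(-1, -1) 35 90 1 [[-0.39, 1.08, 0.85, 1.92, -1.43, 1.37, -1.84]]
(-1, -1) 35 90 -1 [[0.36, 0.96, -0.63, 1.89, -0.28, 0.39, 0.22]]
```

View pics/ov_top.png

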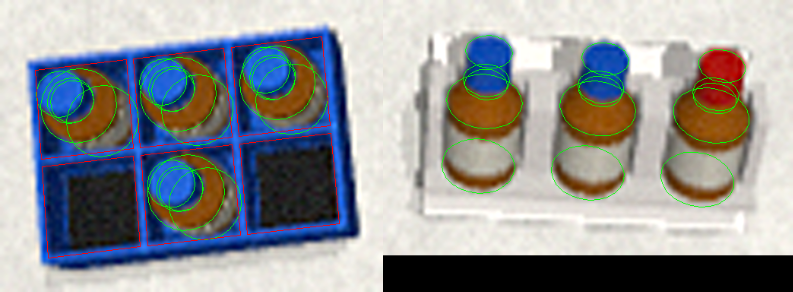

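View pics/ov_scene.png

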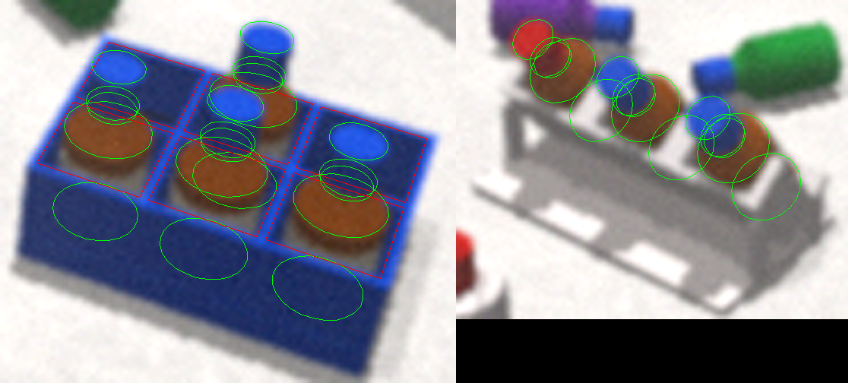

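The overlays fit both cameras to about 1 px, and the aligned 35° grasp is reachable. Next: the first grasp.

```bash
cat >> r.py <<'E'
from workcell import *
def st():
    s=read_state();return f"t={s['time']:.2f} tcp={np.round(s['tcp_pos'],1)} F={np.round(s['contact_force'],1)} M={np.round(s['moment'],2)} w={s['width']:.3f}"
def shot(n,name):
    s=snapshot(n);np.save(f"pics/{name}.npy",s,allow_pickle=True)
    cv2.imwrite(f"pics/{name}.png",cv2.resize(s["frame"][:,:,::-1],(800,600),interpolation=cv2.INTER_CUBIC));return s
TH=79
def approach(b):
    p=CAP[b]-(110-TH)*A;o=ori(A,YV,1)
    return p,o
E
python3 - <<'E'
from r import *
p,o=approach(0)
print([ik(p+[0,0,d],o) is not None for d in(0,30,60,90,120)])
gripper_to(0.7)
move_ptp(p+[0,0,80],o);print(st())
shot("top","a_top");shot("scene","a_scene")
E
```

```text
[True, True, True, True, True]
t=3.17 tcp=[ 551.1 -109.3  179.9] F=[-0.1 -1.  -1. ] M=[-0.02 -0.63 -0.02] w=0.704
```

```bash
python3 - <<'E'
import cv2,numpy as np
a=[]
for n,(u,v,w,h) in(("a_top",(230,160,110,90)),("a_scene",(190,100,110,90))):
    f=np.load(f"pics/{n}.npy",allow_pickle=True).item()["frame"][v:v+h,u:u+w,::-1]
    a.append(cv2.convertScaleAbs(cv2.resize(f,None,fx=3.6,fy=3.6,interpolation=2),alpha=1.5))
cv2.imwrite("pics/a_c.png",np.hstack(a))
E
```

```text
(no output)
```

View pics/a_c.png

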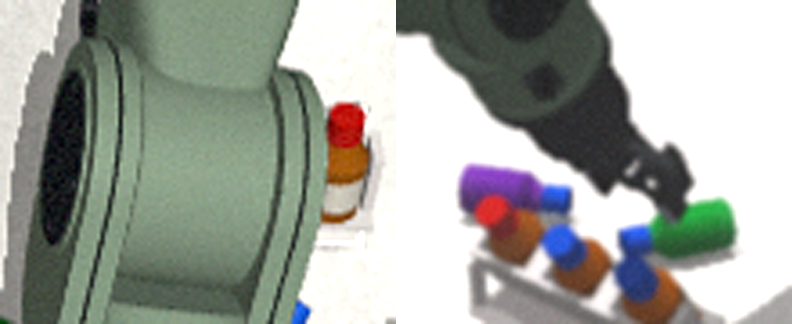

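Scene crop: the open gripper sits at about (660,180), leaned with the bottle and above the blue cap at (635,275). Lowering now.

```bash
python3 - <<'E'
from r import *
p,o=approach(0)
move_straight(p+[0,0,25],100,o);print(st())
move_straight(p,40,o);print(st())
shot("scene","b_scene")
gripper_to(0.25);print(st())
dwell(0.1);print(st())
shot("scene","b2_scene")
f=[np.load(f"pics/{n}.npy",allow_pickle=True).item()["frame"][120:210,190:300,::-1] for n in("b_scene","b2_scene")]
cv2.imwrite("pics/b_c.png",np.hstack([cv2.convertScaleAbs(cv2.resize(x,None,fx=3.6,fy=3.6,interpolation=2),alpha=1.5) for x in f]))
E
```

```text
t=3.98 tcp=[ 551.1 -110.2  125.1] F=[-0.   1.   0.1] M=[-0.03 -0.57  0.02] w=0.698
t=4.75 tcp=[ 551.  -110.3   99.8] F=[-0.1 -0.3 -0.5] M=[-0.02 -0.61  0.  ] w=0.701
t=5.18 tcp=[ 551.1 -110.3  100. ] F=[ 2.1 -0.3  5.7] M=[-0.19 -0.4   0.1 ] w=0.334
t=5.28 tcp=[ 551.1 -110.3  100. ] F=[ 2.  -0.7  5.9] M=[-0.1  -0.38  0.13] w=0.332
```

View pics/b_c.png

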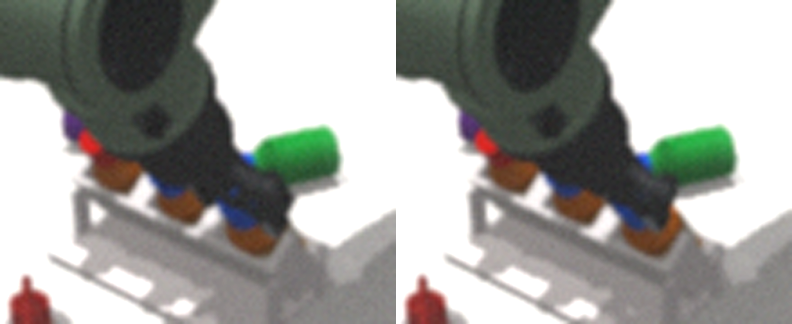

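Fingers stopped at 0.332 (≈28 mm), so the cap is gripped. Now lifting straight up and turning upright.

```bash
python3 - <<'E'
from r import *
p,o=approach(0)
gripper_to(0.0);print(st())
move_straight(p+[0,0,15],40,o);print(st())
move_straight(p+[0,0,125],120,o);print(st())
yc=np.array([-np.sin(CR[2]),np.cos(CR[2]),0])
move_ptp(np.array([530,-60,250.]),ori(UP,yc,1));print(st())
q=CELL[-1,1]
move_ptp(np.array([q[0],q[1],TH+155]),ori(UP,yc,1));dwell(.3);print(q,st())
shot("top","c_top");shot("scene","c_scene")
E
```

```text
t=5.55 tcp=[ 551.1 -110.3  100. ] F=[ 2.2 -0.9  6.1] M=[-0.12 -0.41  0.08] w=0.332
t=6.08 tcp=[ 550.9 -110.3  114.8] F=[ 0.5  0.3 -1.8] M=[-0.07 -0.79 -0.01] w=0.333
t=7.14 tcp=[ 550.7 -110.2  224.1] F=[ 0.4 -0.4 -1.1] M=[-0.02 -0.9  -0.02] w=0.334
t=8.09 tcp=[530.2 -60.4 249.5] F=[ 0.2  0.7 -0.8] M=[-0.01 -0.05  0.  ] w=0.333
[483.96732964 264.7360829   72.        ] t=9.63 tcp=[484.2 264.2 234. ] F=[ 0.4  0.4 -0.8] M=[ 0.02 -0.03  0.02] w=0.334
```

View pics/c_scene.png

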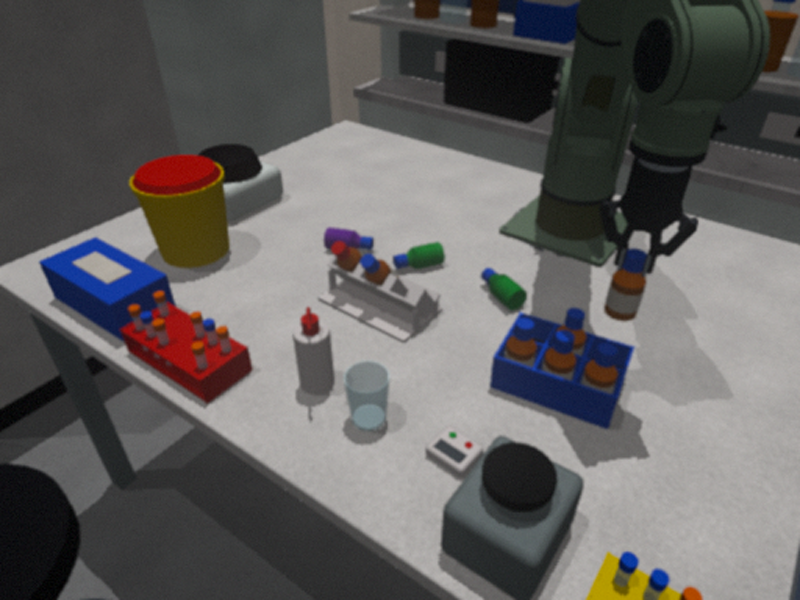

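View pics/c_top.png

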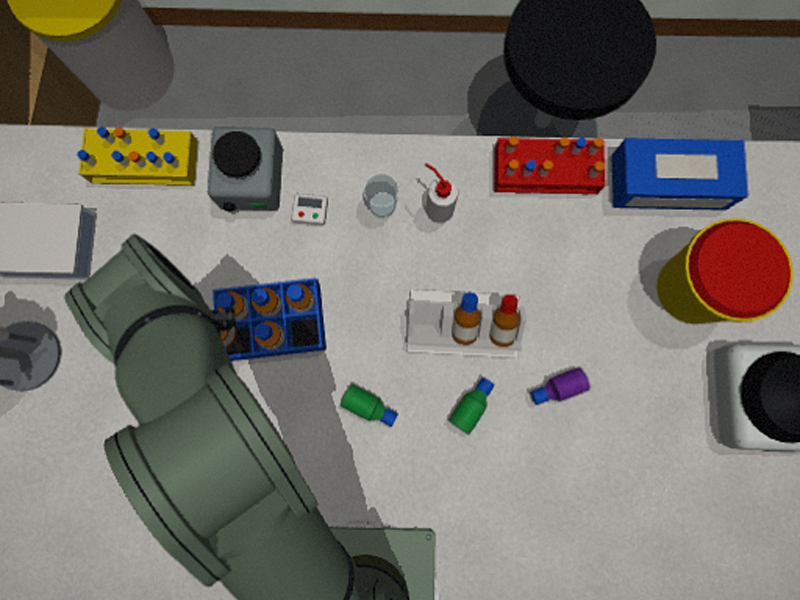

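The bottle hangs upright at (627,285), above the +y near cell. Comparing its outline with the predicted one.

```bash
python3 - <<'E'
from r import *
s=np.load("pics/c_scene.npy",allow_pickle=True).item()
f=np.array([484.2,264.2,155.])
it=[(R,(0,255,0)) for R in rings(f,UP)]
overlay(s["frame"],s,it,(370,140,64,70),8,"pics/c_ov.png",1.7)
E
```

```text
(no output)
```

View pics/c_ov.png

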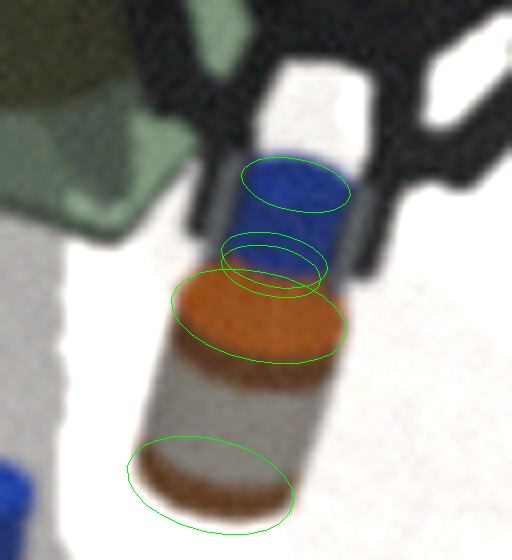

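Match is within about 1–2 mm. Lowering with force feedback.

```bash
cat >> r.py <<'E'
def feel(q,o,z0,step=1.0,zmin=20,thr=2.5):
    """q xy; lower so that nominal foot goes z0->; stop on contact"""
    dwell(.15)
    base=np.mean([(dwell(.02),read_state()["contact_force"])[1] for _ in range(8)],0)
    print("base",np.round(base,2));z=z0;log=[]
    while z>zmin:
        z-=step
        move_straight([q[0],q[1],TH+z],25,o)
        F=np.mean([(dwell(.01),read_state()["contact_force"])[1] for _ in range(3)],0)-base
        log.append((round(z,1),*np.round(F,1)))
        if F[2]>thr:
            dwell(.1);F=np.mean([(dwell(.02),read_state()["contact_force"])[1] for _ in range(4)],0)-base
            if F[2]>thr: print("contact z",z,F);break
        if np.hypot(F[0],F[1])>4: print("lateral",z,F);break
    for l in log[-8:]: print(*l)
    return z
E
python3 - <<'E'
from r import *
yc=np.array([-np.sin(CR[2]),np.cos(CR[2]),0]);o=ori(UP,yc,1);q=CELL[-1,1]
move_straight([q[0],q[1],TH+80],80,o);print(st())
z=feel(q,o,80,step=4,zmin=59,thr=3);print(st())
shot("scene","d_scene")
E
```

```text
t=10.82 tcp=[484.1 264.9 159.4] F=[-0.4 -0.4 -1.3] M=[-0.05  0.06  0.06] w=0.338
base [ 0.25 -0.29 -1.64]
76 0.2 0.0 0.0
72 -0.7 0.3 -0.2
68 0.2 0.1 -0.2
64 -0.4 0.4 0.6
60 -0.7 0.5 0.2
56 -0.3 0.0 0.3
t=13.10 tcp=[483.9 264.7 134.9] F=[-0.2  0.3 -1.5] M=[-0.01  0.01  0.02] w=0.334
```

```bash
python3 - <<'E'
from r import *
yc=np.array([-np.sin(CR[2]),np.cos(CR[2]),0]);o=ori(UP,yc,1);q=CELL[-1,1]
z=feel(q,o,56,step=1,zmin=19,thr=2.5);print(st())
shot("scene","e_scene")
E
```

```text
base [-0.18  0.09 -1.59]
contact z 24 [-1.15224178 -1.6739175  10.79523185]
31 0.3 -0.2 0.2
30 0.5 0.1 -0.2
29 0.4 -0.1 0.0
28 0.3 0.1 0.3
27 -0.0 -0.8 0.5
26 0.4 -0.3 -0.0
25 -0.3 -0.4 0.4
24 -1.1 -1.7 10.8
t=22.40 tcp=[484.2 264.8 103.5] F=[-2.  -1.4  8.5] M=[-0.36  0.32 -0.03] w=0.336
```

View pics/e_scene.png

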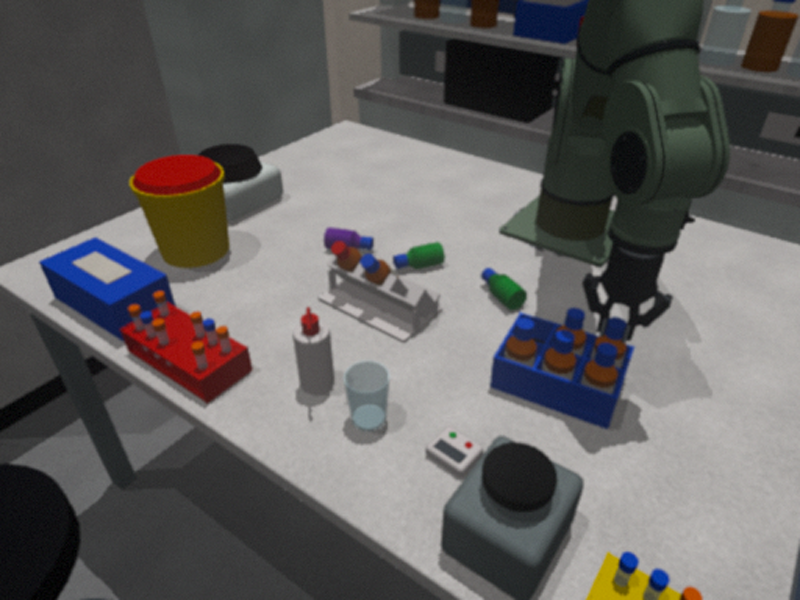

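Contact was felt at nominal foot height 24–25 mm (a thin pad), about 10 N with small sideways force. Both the shoulder and the cap look seated at (615,335). Releasing.

```bash
python3 - <<'E'
from r import *
yc=np.array([-np.sin(CR[2]),np.cos(CR[2]),0]);o=ori(UP,yc,1);q=CELL[-1,1]
gripper_to(0.52);print(st());dwell(.1);print(st())
move_straight([q[0],q[1],TH+24+60],80,o);print(st())
p,o2=approach(1)
gripper_to(0.7)
move_ptp([500,0,240],o)
shot("scene","f_scene");shot("top","f_top")
move_ptp(p+[0,0,70],o2);print(st())
t=np.load("pics/f_top.npy",allow_pickle=True).item();s=np.load("pics/f_scene.npy",allow_pickle=True).item()
f=q.copy();f[2]=25;it=[(R,(0,255,0)) for R in rings(f,UP)]
a=overlay(s["frame"],s,it,(310,180,100,90),4,"pics/x.png",1.7);b=overlay(t["frame"],t,it,(120,160,100,90),4,"pics/x.png",1.7)
cv2.imwrite("pics/f_ov.png",np.hstack([a,b]))
E
```

```text
t=22.75 tcp=[484.  264.7 102.9] F=[-0.6  0.1  0.6] M=[-0.01  0.03 -0.03] w=0.519
t=22.85 tcp=[483.9 264.8 102.9] F=[0.1 0.2 1.5] M=[0.   0.01 0.02] w=0.523
t=23.75 tcp=[483.8 264.6 162.6] F=[-0.4 -0.6 -1.1] M=[ 0.01 -0.02  0.03] w=0.517
t=26.32 tcp=[ 548.3 -184.2  170.1] F=[-0.5 -0.1  0.5] M=[ 0.01 -0.62 -0.01] w=0.702
```

View pics/f_ov.png

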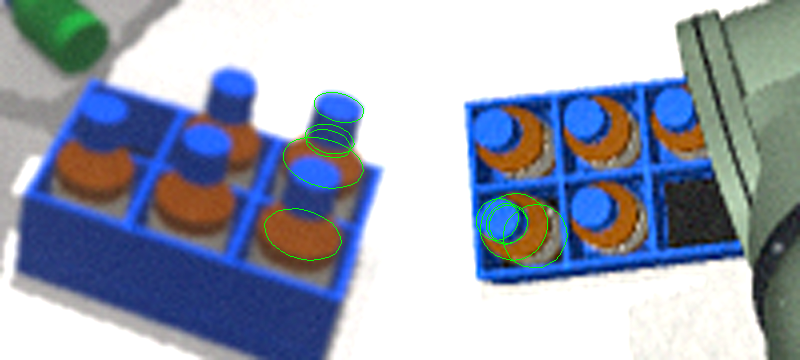

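The first bottle stands upright, within about 1–2 mm of the predicted outline in both views. Now the second one, from the middle slot.

```bash
python3 - <<'E'
from r import *
p,o=approach(1)
dwell(.1);move_straight(p+[0,0,25],100,o);print(st())
move_straight(p,40,o);print(st())
gripper_to(0.0);print(st())
move_straight(p+[0,0,15],40,o);print(st())
move_straight(p+[0,0,130],120,o);print(st())
yc=np.array([-np.sin(CR[2]),np.cos(CR[2]),0]);o=ori(UP,yc,1);q=CELL[-1,-1]
move_ptp(np.array([530,-100,255.]),o)
move_ptp(np.array([q[0],q[1],TH+140]),o)
dwell(.3);print(q,st())
s=shot("scene","g_scene")
f=np.array([*read_state()["tcp_pos"][:2],140.])
overlay(s["frame"],s,[(R,(0,255,0)) for R in rings(f,UP)],(310,150,100,84),7,"pics/g_ov.png",1.7)
E
```

```text
t=27.02 tcp=[ 548.1 -185.2  125. ] F=[-0.8  0.1  0.4] M=[ 0.01 -0.64  0.  ] w=0.703
t=27.79 tcp=[ 548.  -185.2   99.8] F=[-0.4  0.1  1.1] M=[-0.03 -0.58 -0.  ] w=0.704
t=28.18 tcp=[ 548.1 -185.3  100. ] F=[2.3 0.1 5.5] M=[-0.11 -0.41  0.04] w=0.335
t=28.70 tcp=[ 548.  -185.2  114.7] F=[-0.8  0.  -1.9] M=[ 0.03 -0.89 -0.02] w=0.332
t=29.81 tcp=[ 547.8 -185.1  229.1] F=[ 0.3 -0.1 -2.7] M=[-0.07 -0.9   0.04] w=0.336
[502.3347359  134.02021398  72.        ] t=32.08 tcp=[502.6 133.4 219. ] F=[ 0.4 -0.7 -2.1] M=[-0.04  0.04  0.  ] w=0.336
```

View pics/g_ov.png

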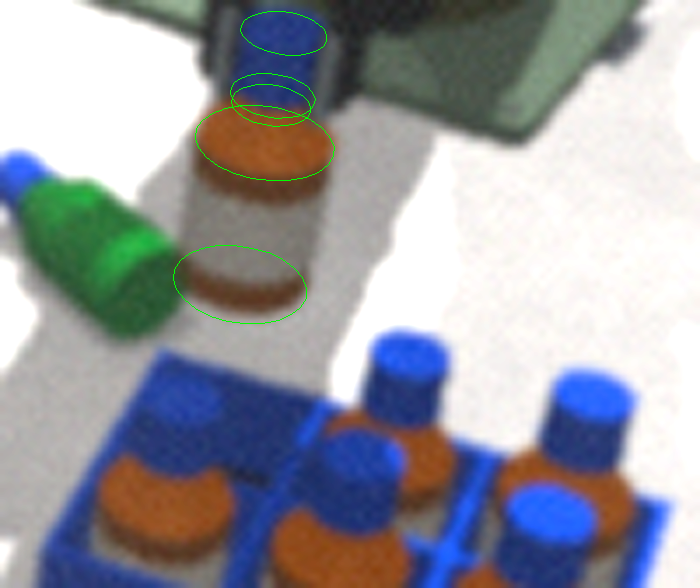

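Same good match as the first. Lowering by feel.

```bash
python3 - <<'E'
from r import *
yc=np.array([-np.sin(CR[2]),np.cos(CR[2]),0]);o=ori(UP,yc,1);q=CELL[-1,-1]
move_straight([q[0],q[1],TH+80],80,o);print(st())
z=feel(q,o,80,step=4,zmin=62,thr=3)
if z<=60: z=feel(q,o,z,step=1,zmin=19,thr=2.5)
print(st())
s=shot("scene","h_scene")
f=np.array([*q[:2],z])
overlay(s["frame"],s,[(R,(0,255,0)) for R in rings(f,UP)],(310,180,100,84),7,"pics/h_ov.png",1.7)
E
```

```text
t=33.02 tcp=[502.5 134.1 159.4] F=[ 0.4  0.8 -2.1] M=[-0.04 -0.03  0.01] w=0.333
base [-0.54  0.12 -1.54]
76 0.9 0.3 -0.4
72 0.2 -0.3 -0.2
68 0.1 -0.0 -0.3
64 0.1 0.3 0.0
60 0.6 -0.2 0.1
base [-0.24 -0.21 -1.9 ]
contact z 27 [-0.40004077 -0.40778588  7.12378992]
34 0.3 0.2 0.1
33 0.3 0.1 0.1
32 0.3 0.3 0.4
31 0.1 0.4 -0.5
30 0.1 0.1 -0.0
29 0.0 0.6 0.3
28 -0.1 0.3 0.2
27 0.2 -0.2 5.1
t=44.50 tcp=[502.5 134.  106.1] F=[-0.6 -0.2  4.8] M=[-0.21  0.09 -0.01] w=0.336
```

View pics/h_ov.png

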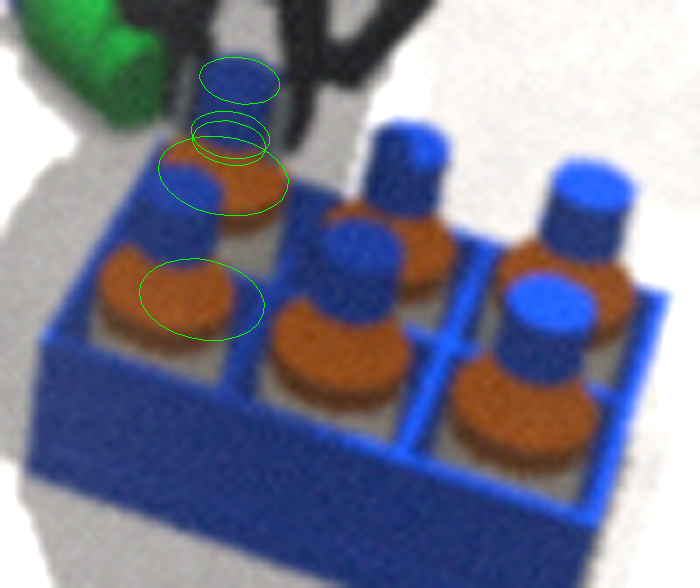

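Contact came at about 27–28 mm with about 7 N and no sideways load. The bottle is inside its cell, so I release it and retreat.

```bash
python3 - <<'E'
from r import *
yc=np.array([-np.sin(CR[2]),np.cos(CR[2]),0]);o=ori(UP,yc,1);q=CELL[-1,-1]
gripper_to(0.52);print(st());dwell(.1)
move_straight([q[0],q[1],TH+27+80],80,o);print(st())
move_j([-1.299,0.707,-0.028,1.485,0.022,0.951,-0.075]);print(st())
t=shot("top","i_top");s=shot("scene","i_scene")
it=[]
for c,z in(((-1,1),25),((-1,-1),27)):
    f=CELL[c].copy();f[2]=z;it+=[(R,(0,255,0)) for R in rings(f,UP)]
a=overlay(s["frame"],s,it,(310,180,100,90),4,"pics/x.png",1.7);b=overlay(t["frame"],t,it,(120,160,100,90),4,"pics/x.png",1.7)
cv2.imwrite("pics/i_ov.png",np.hstack([a,b]))
E
```

```text
t=44.85 tcp=[502.3 134.1 105.9] F=[-0.6 -1.3  1. ] M=[ 0.04 -0.02  0.02] w=0.522
t=46.10 tcp=[502.2 133.9 185.6] F=[-1.   0.6  0.6] M=[-0.01  0.01 -0.02] w=0.524
t=48.01 tcp=[178.2 546.3 230.8] F=[ 1.2  0.2 -0.5] M=[ 0.03 -0.    0.  ] w=0.519
```

View pics/i_ov.png

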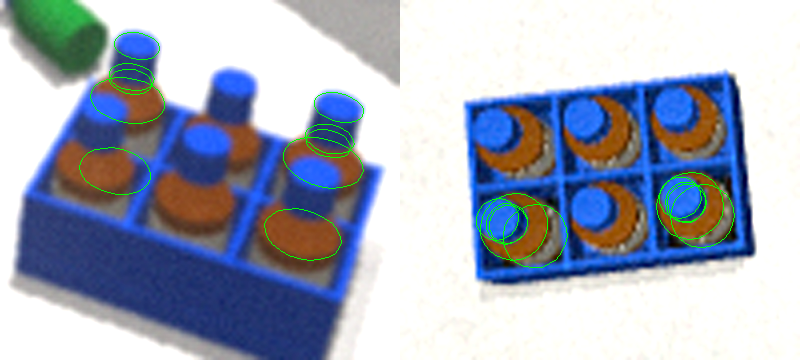

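View pics/i_top.png

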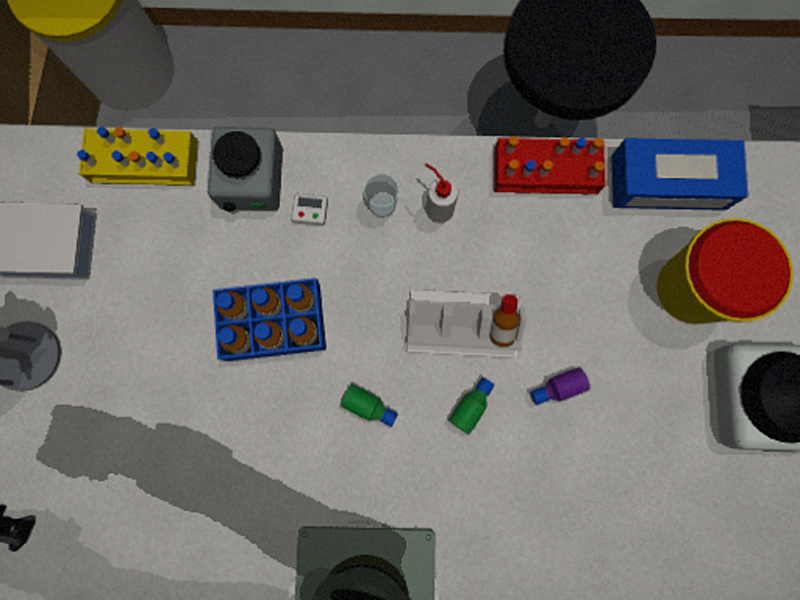

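All six cells are filled and every bottle is upright. The red-capped bottle at (506,320), the beaker, wash bottle and timer are where they started. Handing in.

```bash
python3 - <<'E'
from workcell import *
hand_in()
E
```

```text
the job is handed in; nothing more can be done
```

The two blue-capped spares now stand in the two empty near-row cells of the crate, and the job is handed in (no verdict is reported). I took each by its cap along its 35° lean, lifted it straight up and turned it upright. I then lowered it in 1 mm steps until I felt the pad, and only then let go.

- **Contact:** the first bottle came to rest at about 25 mm with about 11 N, the second at about 27 mm with about 7 N. Sideways force stayed below about 2 N both times.
- **Position:** in both cameras the final pictures match the expected upright outlines at the cell centres to about 1–2 mm.
- **Other things:** by eye, the stock bottles, red-capped bottle, beaker, wash bottle, timer and look-alikes look unmoved from the first picture.
- **Time:** the clock stood at about 48 s of the 72 s allowed, with the arm back at its start pose touching nothing.
- **Disagreement:** the two cameras differed by about 2 mm on the crate position, within their calibration; I used the joint fit. No check failed.

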